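# Push a handleless drawer out through a hidden hole

### The job

The drawer of the small wooden sample box is shut flush and has no handle. Take the standing push tool, sweep its spring pin along the metal plate on the far side of the box (the side towards the kiln) until it drops into the push-out hole there, and push the drawer out far enough to get hold of its front. Then stand the tool upright on the bench clear of the box, let go of it, and pull the drawer fully open to its stop, without tipping the tool or disturbing the things around.

Things in the scene. Friction and masses are not known exactly. Their poses are not given: they have to be found in the camera images.
- box: Fixed wooden sample box, 140 (x) x 170 (y) x 70 mm high. Origin: centre of its underside. Its -x side is the drawer front, its +x side the back, towards the kiln. The back carries an upright metal plate, 6 mm thick, 10 to 60 mm high, outer face at x = +76 mm. The roof (from 61 mm up) overhangs to x = +84 mm, a rail below the plate (under 10 mm high) reaches +78 mm.
- box_back (a point): Middle of the back on the plate's outer face, 35 mm above the bench; axes as the box's. Not the hole: the one push-out hole, 13 mm wide, 16 mm high, has its centre 35 mm above the bench, anywhere from y = -22 to +22 mm here. The plate is otherwise smooth and unbroken from y = -40 to +40 mm. The shut drawer's back wall is 13 mm in from the outer face.
- drawer (a joint): How far the drawer is out, m: 0 shut (front flush with the box), 0.095 fully open at its stop. It moves along the box's -x, needs about 2.5 N and stays where it is left. Open-topped inside; three dishes are fixed in its rear half.
- drawer_front (a point): Middle of the top edge of the drawer's front wall, 58 mm above the bench, moving with the drawer. The wall is 8 mm thick along x, 150 mm wide, 46 mm high; behind it the drawer is free down to its floor (17 mm above the bench) for 70 mm. Shut, the wall is under the box's roof (top 70 mm high), flush with its front edge.
- tool: Push tool, about 0.5 kg, standing loose: dark foot 60 (x) x 46 (y) x 12 mm, square post 16 x 16 mm up to 126 mm high (grip at 70 to 120 mm), and a level barrel with a spring pin along its +x, axis 35 mm above its underside. Origin: centre of the foot's underside, below the post. The barrel (collar 20 mm across) ends at x = +34 mm; the pin, 8 mm across, round end, reaches +112 mm.
- pin_tip (a point): End of the pin when sprung fully out: 112 mm along +x from the tool's origin, 35 mm above its underside; axes as the tool's. This point does not follow the spring's travel: the pin gives way 8 mm into the barrel (about 1 N at first, 4 N fully in) and is then solid.
- wedge: White wedge-shaped rest, 28x44x18 mm, loose on the box's roof; origin at its underside. Leave it there.
- glaze_a: Bystander: small jar, 47 mm across and 61 mm high, in front of the kiln's left corner; origin at its underside.
- glaze_b: Bystander: small jar, 47 mm across and 65 mm high, beside the kiln; origin at its underside.
- slip: Bystander: narrow bottle, 48 mm across and 165 mm high, beside the kiln; origin at its underside.
- jar_x: Bystander: small jar, 47 mm across and 57 mm high, in front of the kiln; origin at its underside.
- jar_y: Bystander: small dropper bottle, 31 mm across and 66 mm high, in front of the kiln; origin at its underside.
- block: Bystander: low block with three pointed burnishers, 24x60x92 mm, left at the back; origin at its underside.
Things that resemble listed ones, but are neither listed nor needed, are in the scene too. Of the things shaped like the wedge, the white one is meant.

How it is judged (in metres and radians):
On the way, in this order (a step that is already met when the one before it is completed fails the run):
1. the pin is in the hole: its tip at least 12 mm inside the plate's outer face (x of pin_tip in the frame of box_back below -0.012 m and y of pin_tip in the frame of box_back between -0.035 and 0.035 m and z of pin_tip in the frame of box_back between -0.012 and 0.012 m and value of joint drawer below 0.07 m), for 0.05 s.
2. the pin has pushed the drawer at least 35 mm out (value of joint drawer between 0.035 and 0.08 m and x of pin_tip in the frame of box_back between -0.09 and -0.035 m), for 0.1 s.
3. the tool stands upright on the bench, clear of the box and let go, before the drawer is pulled fully open (angle between tool's own z axis and vertical below 0.1 rad and height (world z) of tool between -0.004 and 0.004 m and (x of pin_tip in the frame of box_back above 0.004 m or horizontal distance between pin_tip and box above 0.12 m) and contact force between tool and the arm below 0.1 N and contact force between tool and the fingers below 0.1 N and value of joint drawer below 0.08 m), for 0.2 s.
At the end, for the whole second after the job is handed in: The drawer is at least 87 mm out and at rest; the tool stands upright on the bench (within 0.1 rad, foot within 4 mm of it), at rest, its pin tip over 4 mm outside the back plate's face (or anywhere over 120 mm from the box's centre); the wedge is still on the box (value of joint drawer above 0.087 m and velocity of joint drawer below 0.01 m/s and angle between tool's own z axis and vertical below 0.1 rad and height (world z) of tool between -0.004 and 0.004 m and linear speed of tool below 0.02 m/s and (x of pin_tip in the frame of box_back above 0.004 m or horizontal distance between pin_tip and box above 0.12 m) and distance between wedge and box below 0.11 m); the robot touches nothing.
It fails at once if the tool is tipped over (more than 0.6 rad) (angle between tool's own z axis and vertical above 0.6 rad).
It fails at once if a bystander is moved by more than 30 mm (distance of any of glaze_a, glaze_b, slip, jar_x, jar_y, block, wedge from where it was at the start of the episode above 0.03 m).
It also fails if it takes over 58 s, if anything falls off the work surface, if the arm or the gripper's body presses on something with over 40 N, if the wrist force passes 120 N, or if a joint passes its speed limit or range.

### The arm

A 6-joint arm with a two-finger parallel gripper is mounted at the origin on a cart in front of the work surface, level with it; the furniture and walls round the work are solid. World frame = base frame: x ahead of the robot, y to its left, z up, the work surface at z = 0. Lengths are in mm, angles in rad, forces in N, time in s.
With the tool pointing down it reaches from about 275 to 1000 mm from the base axis. Payload 8.4 kg.
Tool frame: the origin (TCP) lies at the very end of the fingers, on their centre line; the grasp point (between the pads) lies 19 mm behind it; z points along the fingers, y is the line along which they close (so a half turn about z gives the same grasp; the last joint's range is limited). The gripper opens to 85 mm and grips with 20 to 120 N. Pads are 22 mm wide; open, the fingers measure 114 mm over their backs; the gripper's body (76 mm by 85 mm) begins 54 mm behind the grasp point. The pads swing forward as they close: fully open they stand 13 mm farther back than shut.
Start: joints at [1.273, 0.353, 1.633, -0, 1.155, -0.002], TCP at [182.189, 597.858, 193.081] pointing down, gripper open.
Joint ranges: [-2.63, 2.63], [-0.92, 2.1], [0.06, 2.66], [-1.3, 4.44], [0, 2.69], [-3.02, 3.02]. Speed limits (rad/s): [2.22, 2.22, 2.79, 3.14, 3.14, 3.14].

### API

Orientations are given as [roll, pitch, yaw] about the fixed x, y, z axes, in that order (R = Rz(yaw) Ry(pitch) Rx(roll)).
In Python, from rig import sensors, grab_frame, camera_params, order gives the robot as it stands. The module is installed in compiled form; this text tells all that it offers.
- The arm moves only by the tool move_arm, never from a script. Its argument "motion" is a list of rows, each a list of 7 numbers: the turn, a rotation vector about the tool's x, y, z in normalised numbers (1 is pi rad), then the shift along the tool's x, y, z in parts of the range, where 1.0 means 0.8 m, then the finger opening in m, from 0 to 0.0854. A call has 1 to 8 rows; each row is the pose to reach, as a shift and turn from the pose commanded when the call began, along the tool's axes at that moment; what a row does not reach only later rows make up. A row lasts 1/8 s, in which the tool goes at most 62.5 mm and 10.7 degrees, less where a joint would pass 70% of its speed; a pose out of reach is approached as far as the arm can. A shift or turn number past 1, either way, is cut back to 1. A call with a gripper value outside its range is refused whole. The fingers move at their own pace and stop on an object; "grip_force" is the grip in N (left out, the last holds). Time passes only in rows, so rows that repeat a pose let the fingers close. It gives the time, the measured TCP pose, the force, the opening and the grip force at its end, in the units of the state.
- sensors.sense(): the state, without advancing time (a new reading comes with each control period).
- grab_frame(name): name is "side" or "top" or "wrist"; returns (picture, depth): 480x640x3 uint8, red, green, blue; 480x640 float32, mm along the optical axis (not along the pixel's ray), 0 where there is no reading.
- camera_params(name): a dict with "camera_matrix" (3x3 intrinsics, pixels), "world_from_camera" (4x4, takes a point from camera to world coordinates). Camera axes: x right, y down, z forward; pixel columns grow to the right and rows downward; lengths in mm; the calibration is good to about 2 mm. A picture is of the moment at which its call begins: read the wrist's pose just before it. camera_params takes no time and is no camera call; for the wrist camera it gives the pose at the moment of the call.
- order.sign_off(): hands the job in; it is judged then, once.
The state is a dict: "clock": time; "qpos": joint angles; "qvel": joint speeds; "joint_efforts": joint torques, N m; "eef_pos": TCP position; "tcp_rot": TCP orientation; "contact_force": force on the tool from outside, world axes, zero at the start; "wrist_torque": the same for the moment, N m; "opening": opening from 0.0 (shut) to 1.0 (fully open); "grasp_force": force on a finger pad.
Only numpy, scipy, OpenCV 4.12 (cv2) and the standard library are available. Lean on these libraries where they do the work, as an engineer would, in place of code of your own. Each camera call takes 0.05 s, during which the arm holds its last target. There are 200 camera calls.

## Working session

There is one attempt and no reset: what is moved stays moved. The work goes in short steps, Python scripts to look and compute and a tool call to move; the robot and the scene stay as the last step left them, time stands still between calls to the robot, and variables do not carry over. Pictures are saved under pics/ and viewed, at most 10 in all, crops included, and the job is handed in when it is done.

Besides the shell and the picture viewer there is one more tool, called as name(argument=value, ...), one argument or row to a line, values as JSON. move_arm: Moves the arm, as the interface text tells. Its arguments: {"type":"object","properties":{"motion":{"type":"array","items":{"type":"array","items":{"type":"number"}}},"grip_force":{"type":"number"}},"required":["motion"]}

```bash
mkdir -p pics
python3 - <<'E'
from rig import sensors, grab_frame, camera_params
import cv2,numpy as np
for n in ["top","side"]:
    p,d=grab_frame(n); cv2.imwrite(f"pics/{n}0.png",p[:,:,::-1]); np.savez(f"{n}0.npz",p=p,d=d)
    c=camera_params(n); print(n,np.round(c["camera_matrix"],1).tolist(),np.round(c["world_from_camera"],3).tolist())
print(sensors.sense())
E
```

```text
top [[488.6, 0.0, 316.0], [0.0, 488.6, 237.6], [0.0, 0.0, 1.0]] [[0.006, -0.99, 0.143, 357.102], [-1.0, -0.006, 0.001, -160.599], [0.0, -0.143, -0.99, 1168.264], [0.0, 0.0, 0.0, 1.0]]
side [[490.5, 0.0, 325.3], [0.0, 490.5, 240.9], [0.0, 0.0, 1.0]] [[-0.971, -0.166, 0.174, 310.055], [-0.241, 0.659, -0.713, 722.863], [0.004, -0.734, -0.679, 923.937], [0.0, 0.0, 0.0, 1.0]]
{'clock': 0.1, 'qpos': array([ 1.27260958e+00,  3.53596050e-01,  1.63405426e+00, -2.88298945e-06,
        1.15517847e+00, -2.41145556e-03]), 'qvel': array([-9.20644235e-04, -2.44054381e-03, -9.57854808e-04, -1.84304111e-03,
        8.07843043e-05, -7.15258388e-04]), 'joint_efforts': array([-3.93407900e-04, -6.06361055e+01, -3.42819536e+01, -1.59721861e-05,
        3.84407569e-03, -3.66844279e-05]), 'eef_pos': array([182.04714516, 597.41332407, 192.42840957]), 'tcp_rot': array([-3.14035652e+00, -3.44769465e-07,  2.84581853e+00]), 'contact_force': array([-0.55219732, -0.0485747 ,  0.33810435]), 'wrist_torque': array([-0.01162537, -0.00670016, -0.0121506 ]), 'grasp_force': 0.0, 'opening': 1.0012055281620469}
```

View pics/top0.png

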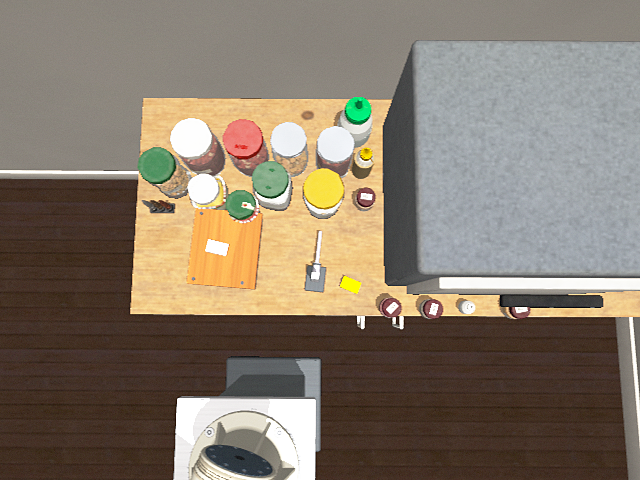

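View pics/side0.png

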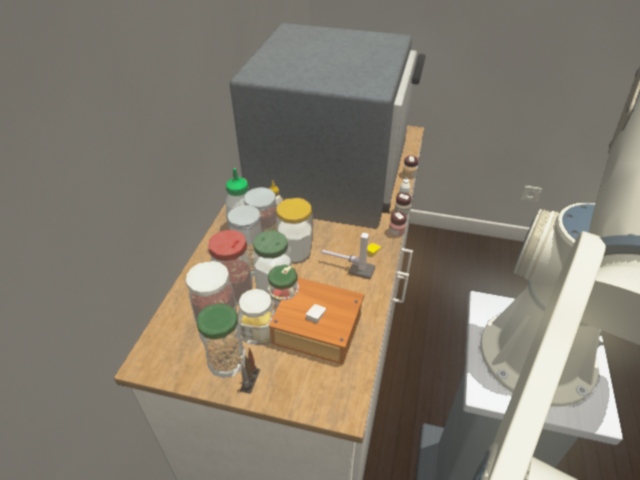

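The top view has the orange box at about (225,248), with the kiln to its right, so box +x is world −y. The tool's post is near (316,272) and its pin tip near (319,232), pointing to world +x. The yellow wedge at (350,284) is a decoy. The side view agrees.

```bash
cat > h.py <<'E'
import numpy as np,cv2
from rig import sensors,grab_frame,camera_params
def cloud(d,c):
    K=np.array(c["camera_matrix"]);T=np.array(c["world_from_camera"])
    v,u=np.mgrid[:d.shape[0],:d.shape[1]]
    P=np.stack([(u-K[0,2])/K[0,0]*d,(v-K[1,2])/K[1,1]*d,d],-1)
    return P@T[:3,:3].T+T[:3,3]
def rect(pts):
    r=cv2.minAreaRect(pts.astype(np.float32)); return np.round(r[0],1),np.round(r[1],1),round(r[2],2)
E
python3 - <<'E'
from h import *
for n in ["top","side"]:
    z=np.load(n+"0.npz");p=z["p"].astype(int);d=z["d"];C=cloud(d,camera_params(n))
    hsv=cv2.cvtColor(z["p"],cv2.COLOR_RGB2HSV).astype(int)
    ok=d>0; X,Y,Z=C[...,0],C[...,1],C[...,2]
    def show(name,m):
        m=m.astype(np.uint8);k,l,s,c=cv2.connectedComponentsWithStats(m)
        i=1+np.argmax(s[1:,4]);q=C[l==i];print(n,name,s[i].tolist(),rect(q[:,:2]),"z",np.round(np.percentile(q[:,2],[5,50,95]),1));return q
    w=ok&(X>250)&(X<560)&(Y>-300)&(Y<250)
    roof=show("roof",w&(Z>60)&(Z<80)&(hsv[...,1]>110)&(hsv[...,0]<25))
    tw=w&(X<450)&(Y<-80)&(Y>-230)&(hsv[...,1]<80)
    show("posttop",tw&(Z>112))
    show("foot",tw&(Z>4)&(Z<20)&(hsv[...,2]<110))
    q=show("pin",tw&(Z>25)&(Z<50)&(hsv[...,2]>110))
    pm=np.median(q[:,:2],0);v=np.linalg.svd(q[:,:2]-q[:,:2].mean(0))[2][0];print("pin dir",v,q[:,:2].min(0),q[:,:2].max(0))
    # items near: heights map
    for nm,m in [("near things",w&(Z>20)&(X>440)&(Y<40)&(Y>-200))]:
        q=C[m];print(nm,np.round([q[:,0].min(),q[:,1].min(),q[:,1].max()]))
E
```

```text
top roof [186, 218, 76, 71, 4293] (array([485.2,  49.3]), array([154.5, 161.7]), 85.44) z [67.3 70.7 74.1]
top posttop [311, 272, 8, 8, 58] (array([ 425.6, -157. ]), array([15., 15.]), 89.74) z [121.6 126.5 128.8]
top foot [307, 269, 5, 9, 30] (array([ 438.9, -143.6]), array([19.2,  9.5]), 0.6) z [ 9.5 13.4 17.4]
top pin [312, 268, 8, 4, 28] (array([ 444.8, -159. ]), array([ 7.7, 16.5]), 2.98) z [36.5 42.1 45.8]
pin dir [ 0.19466062 -0.98087066] [ 440.96762652 -167.06122787] [ 448.91718247 -150.89203086]
near things [ 440. -171.   40.]
side roof [279, 277, 85, 73, 3629] (array([484.3,  48.8]), array([158.4, 159.7]), 86.34) z [68.2 71.5 74.2]
side posttop [361, 232, 8, 10, 64] (array([ 426.9, -157.1]), array([20.3, 15.7]), 86.88) z [113.8 124.4 129.6]
side foot [352, 265, 18, 13, 69] (array([ 432.4, -138. ]), array([25. , 52.9]), 52.27) z [ 6.2 12.6 15.7]
side pin [354, 256, 13, 11, 85] (array([ 434.2, -156.8]), array([19.4, 30.3]), 88.53) z [28.  40.6 48. ]
pin dir [-0.99049715  0.13753323] [ 419.04138076 -166.16019342] [ 449.38299452 -146.79556843]
near things [ 440. -173.   40.]
```

The rows are not in the units I measure in: shifts go in shares of 0.8 m and turns go in shares of pi rad. I convert before sending: -0.534 m / 0.8 = -0.6675, -0.4325 m / 0.8 = -0.5406, 1.275 rad / 3.1416 = 0.4058.

move_arm(
  motion=[
    [0,0,0.0509,-0.0625,-0.075,-0.0625,0.085],
    [0,0,0.4058,-0.5406,-0.6675,-0.175,0.085],
    [0,0,0.4058,-0.5406,-0.6675,-0.175,0.085],
    [0,0,0.4058,-0.5406,-0.6675,-0.175,0.085],
    [0,0,0.4058,-0.5406,-0.6675,-0.175,0.085],
    [0,0,0.4058,-0.5406,-0.6675,-0.175,0.085],
    [0,0,0.4058,-0.5406,-0.6675,-0.175,0.085],
    [0,0,0.4058,-0.5406,-0.6675,-0.175,0.085],
  ],
)

```text
clock: 1.1
eef_pos: [364.4, 147.4, 299.4]
tcp_rot: [3.141, -0.0, 1.569]
contact_force: [1.2, 0.8, 0.4]
opening: 0.998
grasp_force: 0.0
```

Converted, -0.187 m / 0.8 = -0.2338, 0.076 m / 0.8 = 0.095.

move_arm(
  motion=[
    [0,0,0,-0.2338,0.095,-0.0438,0.085],
    [0,0,0,-0.2338,0.095,-0.0438,0.085],
    [0,0,0,-0.2338,0.095,-0.0438,0.085],
    [0,0,0,-0.2338,0.095,-0.0438,0.085],
    [0,0,0,-0.2338,0.095,-0.0438,0.085],
  ],
)

```text
clock: 1.72
eef_pos: [440.1, -38.3, 333.7]
tcp_rot: [-3.141, -0.0, 1.568]
contact_force: [0.5, 0.7, 0.5]
opening: 0.991
grasp_force: 0.0
```

Run:
```python
from h import *
print(sensors.sense()["eef_pos"],sensors.sense()["tcp_rot"])
c=camera_params("wrist");p,d=grab_frame("wrist");cv2.imwrite("pics/w1.png",p[:,:,::-1]);np.savez("w1.npz",p=p,d=d,K=c["camera_matrix"],T=c["world_from_camera"])
print(np.round(c["camera_matrix"],1),np.round(c["world_from_camera"],3))
```

```text
[440.14099439 -38.27536387 333.73791058] [-3.14081996e+00 -3.95856822e-04  1.56847511e+00]
[[385.4   0.  320.8]
 [  0.  385.4 235.7]
 [  0.    0.    1. ]] [[ 1.00000e+00 -4.00000e-03 -0.00000e+00  4.38968e+02]
 [-4.00000e-03 -9.59000e-01 -2.82000e-01  3.45670e+01]
 [ 1.00000e-03  2.82000e-01 -9.59000e-01  5.13722e+02]
 [ 0.00000e+00  0.00000e+00  0.00000e+00  1.00000e+00]]
```

View pics/w1.png

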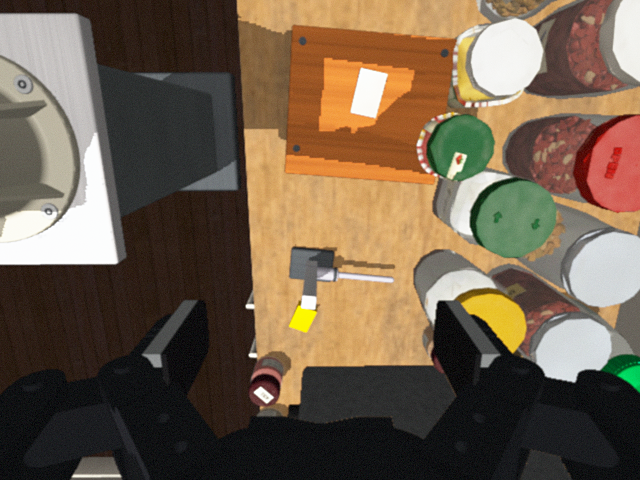

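The wrist view shows the box roof's back-left corner near (286,157). The foot is at about (311,264), and the pin runs from (340,274) to its tip at (393,281). The post top is near (309,300).

```bash
cat >> h.py <<'E'
def ray(u,v,z,K,T):
    d=T[:3,:3]@np.array([(u-K[0,2])/K[0,0],(v-K[1,2])/K[1,1],1.]);return (T[:3,3]+d*(z-T[2,3])/d[2])[:2]
def line(P):
    vx,vy,x,y=cv2.fitLine(np.float32(P),cv2.DIST_HUBER,0,.01,.01).ravel();return np.array([x,y]),np.array([vx,vy])
E
python3 - <<'E'
from h import *
z=np.load("w1.npz");p=z["p"];d=z["d"];K=z["K"];T=z["T"]
C=cloud(d,dict(camera_matrix=K,world_from_camera=T));hsv=cv2.cvtColor(p,cv2.COLOR_RGB2HSV).astype(int);Z=C[...,2]
# roof
m=(Z>64)&(Z<77);m[:20]=0;m[190:]=0;m[:,:270]=0;m[:,460:]=0
print("roof z",np.median(Z[60:140,300:320]))
def edge(P):
    o,v=line(P);return o,v,np.degrees(np.arctan2(v[1],v[0]))
bot=[]
for u in range(300,415,3):
    v=np.where(m[:,u])[0].max();bot.append(ray(u,v+.5,70,K,T))
left=[]
for v in range(40,150,3):
    u=np.where(m[v])[0].min();left.append(ray(u-.5,v,70,K,T))
print("back edge",edge(bot));print("left",edge(left))
rt=[ray(np.where(m[v])[0].max()+.5,v,70,K,T) for v in range(60,110,10)];print("right",np.round(rt,1))
# pin
S=hsv[...,1]; pts=[]
for u in range(345,391,3):
    col=p[262:296,u].astype(int);g=(S[262:296,u]<60)&(col.sum(1)>360)
    if g.any():pts.append(ray(u,262+np.where(g)[0].mean(),35,K,T))
print("pin",edge(pts),pts[0],pts[-1])
g=(S[262:296]<60)&(p[262:296].astype(int).sum(2)>360);g[:,:345]=0;g[:,410:]=0;ys,xs=np.where(g);i=xs.argmax();print("tip",xs[i],ys[i]+262,ray(xs[i]+.5,ys[i]+262,35,K,T))
# post top
m2=(Z>115)&(Z<135)&(S<80);m2[:240]=0;m2[340:]=0;m2[:,:280]=0;m2[:,340:]=0
ys,xs=np.where(m2);print("post px",xs.mean(),ys.mean(),len(xs),"->",ray(xs.mean(),ys.mean(),126,K,T), rect(C[m2][:,:2]))
f=((p.max(2)<90)&(S<90)).astype(np.uint8);f[:240]=0;f[285:]=0;f[:,:280]=0;f[:,340:]=0
ys,xs=np.where(f);P=np.array([ray(a,b,12,K,T) for a,b in zip(xs,ys)]);print("foot",rect(P))
w=(S<40)&(p.min(2)>200)&(Z>70);w[:60]=0;w[120:]=0;w[:,:345]=0;w[:,395:]=0;print("wedge",rect(C[w][:,:2]))
E
```

```text
roof z 69.10527902419679
back edge (array([496.0484  , -28.562181], dtype=float32), array([ 0.9966128 , -0.08223699], dtype=float32), np.float32(-4.7171593))
left (array([403.8186  ,  63.299175], dtype=float32), array([0.08064309, 0.996743  ], dtype=float32), np.float32(85.374466))
right [[582.2  97.2]
 [582.1  87.4]
 [584.1  77.4]
 [587.2  67.4]
 [590.4  57.2]]
pin (array([ 501.15323, -164.86635], dtype=float32), array([ 0.99438137, -0.10585704], dtype=float32), np.float32(-6.076546)) [ 470.99518127 -161.94690248] [ 531.37573509 -167.97139399]
tip 393 278 [ 535.95955932 -165.8260724 ]
post px 308.2114537444934 300.26872246696036 227 -> [ 424.72835259 -153.79342587] (array([ 424.4, -155.9]), array([17.3, 15.6]), 88.67)
foot (array([ 437.8, -142.4]), array([31.7, 74.8]), 51.44)
wedge (array([480.3,  52.3]), array([79., 43.]), 51.79)
```

Converted, 0.2557 m / 0.8 = 0.3196, -0.1185 m / 0.8 = -0.1481, 0.104 rad / 3.1416 = 0.0331.

move_arm(
  motion=[
    [0,0,0.0331,-0.075,-0.0094,0,0.085],
    [0,0,0.0331,-0.1481,-0.0188,0,0.085],
    [0,0,0.0331,-0.1481,-0.0188,0.075,0.085],
    [0,0,0.0331,-0.1481,-0.0188,0.15,0.085],
    [0,0,0.0331,-0.1481,-0.0188,0.225,0.085],
    [0,0,0.0331,-0.1481,-0.0188,0.2813,0.085],
    [0,0,0.0331,-0.1481,-0.0188,0.3196,0.085],
    [0,0,0.0331,-0.1481,-0.0188,0.3196,0.085],
  ],
)

```text
clock: 2.78
eef_pos: [423.2, -153.8, 76.6]
tcp_rot: [-3.136, -0.002, 1.469]
contact_force: [0.6, -0.0, 0.4]
opening: 0.998
grasp_force: 0.0
```

Run:
```python
from h import *
p,d=grab_frame("side");cv2.imwrite("pics/s2.png",cv2.resize(p[170:330,260:460,::-1],(800,640))[:600])
```

```text
(no output)
```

View pics/s2.png

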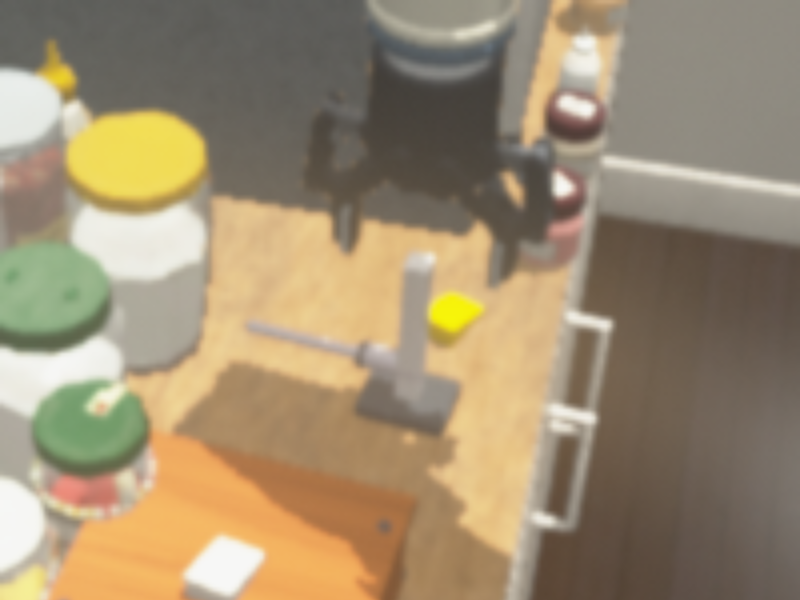

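The fingers straddle the post (tips near (345,245) and (500,280), post top at (420,258)), but they look a bit high or far back. I'll check this with depth.

Run:
```python
from h import *
p,d=grab_frame("side");C=cloud(d,camera_params("side"))
print(sensors.sense()["eef_pos"])
for n,(u,v) in dict(tipL=(345,240),tipL2=(346,225),tipR=(500,270),tipR2=(502,255),posttop=(420,262),postmid=(415,320)).items():
    U=260+u//4;V=170+v*160//640
    q=C[V-1:V+2,U-1:U+2].reshape(-1,3);print(n,np.round(np.median(q,0),1),p[V,U])
Z=C[...,2];m=(p.max(2)<100)&(C[...,0]>340)&(C[...,0]<520)&(C[...,1]>-230)&(C[...,1]<-100)&(Z>60)&(Z<115)
q=C[m];
for s in (q[:,0]<424,q[:,0]>424):
    r=q[s];print(len(r),np.round(r.min(0)),np.round(r.max(0)),np.round(np.median(r,0)))
```

```text
[ 425.57544537 -155.26724583   79.0493143 ]
tipL [ 471.7 -149.   140. ] [128 117 102]
tipL2 [ 471.9 -148.   152.7] [125 116 105]
tipR [ 376.4 -143.5  145.6] [109  98  81]
tipR2 [ 377.4 -141.4  155.7] [110 101  87]
posttop [ 425.5 -157.9  126.4] [215 209 200]
postmid [ 427.1 -150.6   81.9] [165 154 142]Traceback (most recent call last):
  File "<stdin>", line 10, in <module>
    return umr_minimum(a, axis, None, out, keepdims, initial, where)
ValueError: zero-size array to reduction operation minimum which has no identity
```

Run:
```python
from h import *
z=np.load("w1.npz");C=cloud(z["d"],dict(camera_matrix=z["K"],world_from_camera=z["T"]))
for b in [(200,310),(190,330),(150,350),(450,310),(460,330)]:
    print(b,np.round(C[b[1],b[0]]),z["d"][b[1],b[0]])
p,d=grab_frame("side");c=camera_params("side");C=cloud(d,c)
for v in range(220,246,2): print(v,np.round(C[v,344:350:2]).tolist(),p[v,346])
K=c["camera_matrix"];T=np.linalg.inv(c["world_from_camera"])
for P in ([468,-155,79],[468,-155,92],[425,-157,126]):
    q=K@(T[:3,:3]@P+T[:3,3]);print(P,q[:2]/q[2])
print(sensors.sense()["opening"])
```

```text
(200, 310) [396. -29. 391.] 135.67683
(190, 330) [396. -30. 402.] 125.76489
(150, 350) [391. -26. 420.] 107.555756
(450, 310) [483. -26. 396.] 130.27408
(460, 330) [481. -26. 409.] 117.657616
220 [[478.0, -152.0, 168.0], [473.0, -151.0, 170.0], [470.0, -159.0, 164.0]] [126 121 110]
222 [[478.0, -151.0, 162.0], [473.0, -149.0, 165.0], [469.0, -156.0, 160.0]] [124 116 105]
224 [[478.0, -155.0, 153.0], [472.0, -147.0, 161.0], [470.0, -161.0, 150.0]] [120 111  98]
226 [[478.0, -157.0, 145.0], [472.0, -150.0, 152.0], [469.0, -160.0, 144.0]] [117 107  93]
228 [[476.0, -147.0, 148.0], [472.0, -151.0, 145.0], [469.0, -160.0, 138.0]] [119 108  93]
230 [[476.0, -146.0, 142.0], [472.0, -153.0, 137.0], [495.0, -303.0, 3.0]] [125 111  93]
232 [[504.0, -291.0, 4.0], [499.0, -298.0, -1.0], [493.0, -297.0, 1.0]] [191 155 111]
234 [[503.0, -289.0, -2.0], [497.0, -286.0, 2.0], [491.0, -288.0, 2.0]] [226 188 128]
236 [[500.0, -277.0, 2.0], [495.0, -279.0, 1.0], [490.0, -281.0, 1.0]] [228 192 132]
238 [[498.0, -267.0, 3.0], [493.0, -270.0, 2.0], [488.0, -272.0, 1.0]] [229 194 133]
240 [[497.0, -261.0, 2.0], [492.0, -263.0, 1.0], [486.0, -262.0, 3.0]] [230 194 133]
242 [[496.0, -256.0, -1.0], [490.0, -254.0, 2.0], [484.0, -253.0, 4.0]] [230 194 133]
244 [[493.0, -241.0, 6.0], [488.0, -246.0, 2.0], [483.0, -250.0, -0.0]] [232 197 136]
[468, -155, 79] [347.17458921 247.02588043]
[468, -155, 92] [347.35292446 243.23057149]
[425, -157, 126] [365.35833664 235.40292626]
0.9944353605247127
```

Converted, 0.015 m / 0.8 = 0.0188, 0.008 m / 0.8 = 0.01.

move_arm(
  motion=[
    [0,0,0,0,0,0.01,0.034],
    [0,0,0,0,0,0.0188,0.034],
    [0,0,0,0,0,0.0188,0.034],
    [0,0,0,0,0,0.0188,0.034],
  ],
)

```text
clock: 3.42
eef_pos: [425.2, -156.3, 63.4]
tcp_rot: [-3.142, -0.0, 1.467]
contact_force: [0.1, -0.6, -0.2]
opening: 0.402
grasp_force: 0.0
```

Run:
```python
from h import *
s=sensors.sense();print(s["eef_pos"],s["tcp_rot"],s["opening"],s["contact_force"])
p,d=grab_frame("side");C=cloud(d,camera_params("side"))
X,Y,Z=[C[...,i] for i in range(3)]
for lo,hi in ((395,413),(439,465)):
    m=(X>lo)&(X<hi)&(Y>-200)&(Y<-110)&(Z>50);q=C[m];print(len(q),np.round(np.percentile(q[:,2],[0,2,10,50]),0),np.round(np.median(q,0)))
cv2.imwrite("pics/s3.png",cv2.resize(p[170:300,290:440,::-1],(690,598),interpolation=cv2.INTER_NEAREST))
```

```text
[ 425.18375882 -156.28766092   63.38468042] [-3.14150135e+00 -2.79676958e-05  1.46665062e+00] 0.40184842843875385 [ 0.08625072 -0.55630008 -0.16196707]
883 [105. 119. 155. 282.] [ 404. -129.  282.]
827 [105. 116. 142. 275.] [ 450. -132.  275.]
```

View pics/s3.png

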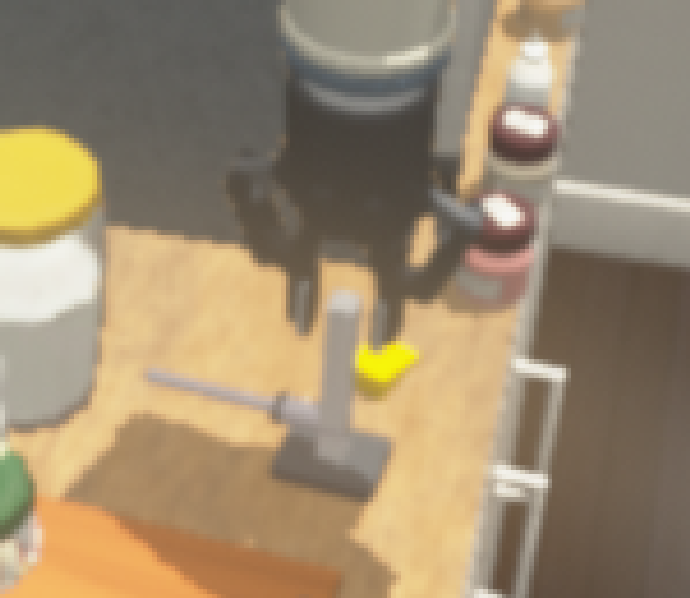

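The tips show at z≈105–110 with the TCP reading 63, so the visible fingertips end about 40 mm above the reported TCP. I'll lower carefully, checking the force, and then close.

Converted, 0.014 m / 0.8 = 0.0175, 0.011 m / 0.8 = 0.0138.

move_arm(
  motion=[
    [0,0,0,0,0,0.005,0.034],
    [0,0,0,0,0,0.01,0.034],
    [0,0,0,0,0,0.0138,0.034],
    [0,0,0,0,0,0.0175,0.034],
    [0,0,0,0,0,0.0175,0.034],
  ],
)

```text
clock: 4.1
eef_pos: [425.0, -156.2, 49.1]
tcp_rot: [-3.141, -0.0, 1.467]
contact_force: [-0.0, 0.3, 1.0]
opening: 0.397
grasp_force: 0.0
```

move_arm(
  grip_force=40,
  motion=[
    [0,0,0,0,0,0,0.01],
    [0,0,0,0,0,0,0.01],
    [0,0,0,0,0,0,0.01],
    [0,0,0,0,0,0,0.01],
  ],
)

```text
clock: 4.6
eef_pos: [425.4, -156.3, 49.4]
tcp_rot: [3.141, 0.0, 1.467]
contact_force: [1.1, -1.0, -2.1]
opening: 0.183
grasp_force: 41.9
```

Run:
```python
from h import *
s=sensors.sense();print(s)
p,d=grab_frame("side");C=cloud(d,camera_params("side"))
cv2.imwrite("pics/s4.png",cv2.resize(p[170:300,290:440,::-1],(690,598),interpolation=cv2.INTER_NEAREST))
X,Y,Z=[C[...,i] for i in range(3)]
for lo,hi in ((400,414),(437,452)):
    m=(X>lo)&(X<hi)&(Y>-200)&(Y<-110)&(Z>55);q=C[m];q=q[np.argsort(q[:,2])][:12];print(np.round(q[::3],0).tolist())
```

```text
{'clock': 4.6, 'qpos': array([-3.55392828e-01,  2.97118813e-01,  2.11279955e+00,  4.66054474e-05,
        7.31258260e-01, -2.51415480e-01]), 'qvel': array([-0.0010917 , -0.00049152, -0.00122208, -0.00016039,  0.00030347,
       -0.00104998]), 'joint_efforts': array([-1.51884430e-01, -4.58321679e+01, -2.25654012e+01, -7.79972062e-02,
        4.28813417e-01,  3.31261086e-03]), 'eef_pos': array([ 425.40711816, -156.27807811,   49.43605331]), 'tcp_rot': array([3.14118196e+00, 7.33390954e-05, 1.46678428e+00]), 'contact_force': array([ 1.13593452, -0.95519448, -2.10293593]), 'wrist_torque': array([-0.00141218, -0.23717165,  0.05988514]), 'grasp_force': 41.912274956703186, 'opening': 0.18334863777486232}
[[413.0, -151.0, 92.0], [410.0, -148.0, 99.0], [410.0, -148.0, 102.0], [413.0, -146.0, 104.0]]
[[440.0, -149.0, 91.0], [442.0, -148.0, 95.0], [440.0, -149.0, 98.0], [443.0, -150.0, 100.0]]
```

View pics/s4.png

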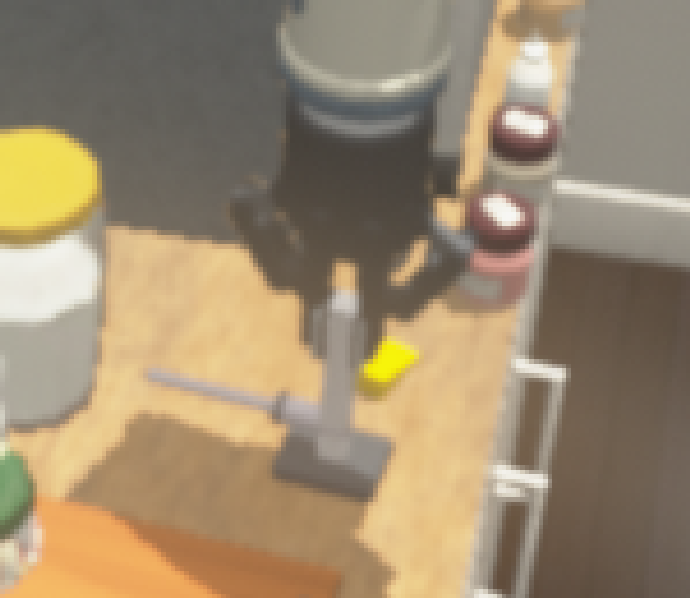

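Converted, -0.025 m / 0.8 = -0.0313, 0.0152 m / 0.8 = 0.019, -0.8 rad / 3.1416 = -0.2546.

move_arm(
  grip_force=70,
  motion=[
    [0,0,0,0,0,0,0.008],
    [0,0,0,0,0,-0.015,0.008],
    [0,0,-0.0159,0,0,-0.0313,0.008],
    [0,0,-0.0637,0.0025,0.0038,-0.0313,0.008],
    [0,0,-0.1146,0.0038,0.0075,-0.0313,0.008],
    [0,0,-0.1655,0.005,0.0113,-0.0313,0.008],
    [0,0,-0.2165,0.0058,0.015,-0.0313,0.008],
    [0,0,-0.2546,0.0058,0.019,-0.0313,0.008],
  ],
)

```text
clock: 5.65
eef_pos: [440.3, -153.0, 74.7]
tcp_rot: [-3.141, -0.001, 2.271]
contact_force: [-0.3, 0.1, -5.0]
opening: 0.181
grasp_force: 68.8
```

Converted, -0.793 rad / 3.1416 = -0.2524.

move_arm(
  motion=[
    [0,0,-0.0509,0,0,0,0.008],
    [0,0,-0.1019,0,0,0,0.008],
    [0,0,-0.1528,0,0,0,0.008],
    [0,0,-0.2037,0,0,0,0.008],
    [0,0,-0.2387,0,0,0,0.008],
    [0,0,-0.2524,0,0,0,0.008],
    [0,0,-0.2524,0,0,0,0.008],
    [0,0,-0.2524,0,0,0,0.008],
  ],
)

```text
clock: 6.65
eef_pos: [440.6, -153.2, 74.6]
tcp_rot: [3.142, -0.0, 3.059]
contact_force: [0.6, -1.1, -4.8]
opening: 0.182
grasp_force: 68.8
```

```bash
cat >> h.py <<'E'
bx=np.array([-0.0813,-0.9967]);by=np.array([0.9967,-0.0813])
def st(P): return round(float(np.dot(P[:2],bx)),1),round(float(np.dot(P[:2],by)),1)
E
python3 - <<'E'
from h import *
s=sensors.sense();print(s["eef_pos"],s["tcp_rot"],st(s["eef_pos"]),s["grasp_force"],s["contact_force"],s["opening"])
c=camera_params("wrist");p,d=grab_frame("wrist");np.savez("w2.npz",p=p,d=d,K=c["camera_matrix"],T=c["world_from_camera"])
p2,d2=grab_frame("side");np.savez("s5.npz",p=p2,d=d2)
cv2.imwrite("pics/w2.png",np.vstack([cv2.resize(p[::1,:,::-1],(400,300)),cv2.resize(p2[200:350,250:450,::-1],(400,300))]))
E
```

```text
[ 440.59844658 -153.21345931   74.56181453] [ 3.14158957e+00 -2.29021820e-04  3.05879696e+00] (116.9, 451.6) 68.7867271900177 [ 0.58095801 -1.05049995 -4.76702577] 0.18170835188801687
```

View pics/w2.png

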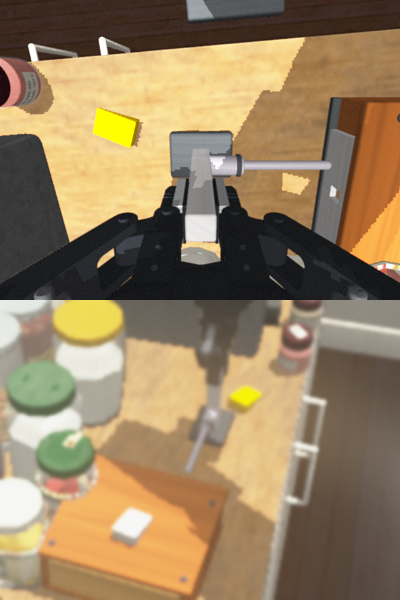

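The wrist view shows the pin pointing at the grey plate, with the tip near (527,264) at full scale. A bright spot on the plate at about (534,305) may be the hole. I'll cast rays onto the plate plane.

Run:
```python
from h import *
z=np.load("w2.npz");p=z["p"];K=z["K"];T=z["T"]
def plate(u,v,s0=-19.9):
    d=T[:3,:3]@np.array([(u-K[0,2])/K[0,0],(v-K[1,2])/K[1,1],1.]);o=T[:3,3]
    P=o+d*(s0-o[:2]@bx)/(d[:2]@bx);return [round(float(P[:2]@by)-482.3,1),round(float(P[2]),1)]
print("cam",T[:3,3])
r=p[285:335,510:560].astype(int);print(r.sum(2)[::3,::3])
m=(r.sum(2)>500).astype(np.uint8);k,l,S,c=cv2.connectedComponentsWithStats(m)
for i in range(1,k): print(S[i],c[i]+[510,285],plate(*(c[i]+[510,285])),plate(510+S[i][0],285+S[i][1]),plate(510+S[i][0]+S[i][2],285+S[i][1]+S[i][3]))
# plate corners visible
for uv in [(525,375),(560,220),(508,405),(567,410)]: print(uv,plate(*uv))
# pin axis: z=60 (lifted 25)
pts=[]
for u in range(400,520,8):
    g=np.where((p[240:290,u].astype(int).sum(1)>330)&(np.ptp(p[240:290,u].astype(int),axis=1)<45))[0]
    if len(g): pts.append(ray(u,240+g.mean(),60,K,T))
pts=np.array(pts);o,v=line(pts);print("pin yaw",np.degrees(np.arctan2(v[1],v[0])),[st(q) for q in pts[::4]])
cv2.imwrite("pics/w2c.png",cv2.resize(p[180:420,440:640,::-1],(500,600),interpolation=cv2.INTER_CUBIC))
```

```text
cam [ 367.45407117 -146.28729624  254.54126233]
[[195 125 250 352 357 346 350 346 339 348 330 353 346 325 338 310 147]
 [156 139 277 343 352 353 344 337 342 338 345 350 335 312 349 263 170]
 [108 170 293 350 345 350 353 341 365 333 347 357 341 328 371 207 158]
 [121 203 304 331 335 345 343 330 341 333 336 358 327 330 350 175 146]
 [103 216 323 329 347 334 341 577 326 350 345 356 335 349 340 146 149]
 [109 236 363 343 347 334 375 695 649 347 343 341 333 337 329 151 149]
 [104 243 342 355 345 331 440 692 685 646 340 335 345 350 288 160 150]
 [133 253 350 332 362 327 541 686 686 572 289 328 328 323 223 139 143]
 [162 288 343 340 343 344 664 697 699 536 280 324 345 347 171 133 192]
 [188 305 357 352 348 324 690 706 711 419 273 311 336 353 148 147 187]
 [207 309 336 345 350 347 408 407 427 345 286 330 336 336 151 168 187]
 [223 331 344 347 325 342 336 375 381 377 359 340 329 297 143 159 235]
 [239 336 343 342 351 339 353 337 362 394 388 345 333 241 163 153 247]
 [249 337 353 347 342 342 343 342 344 378 373 354 357 204 140 164 269]
 [266 336 343 348 359 335 343 319 353 350 343 353 354 169 159 179 283]
 [291 342 344 350 349 336 339 327 352 342 329 341 337 164 164 225 299]
 [323 345 336 342 339 352 340 327 351 332 343 323 312 168 169 229 301]]
[ 17  12  11  18 150] [532.18666667 306.55333333] [10.5, 29.7] [7.4, 22.3] [12.6, 37.2]
(525, 375) [58.5, 34.5]
(560, 220) [-50.0, 42.1]
(508, 405) [94.3, 20.6]
(567, 410) [49.4, 77.6]
pin yaw 85.15309 [(73.4, 451.9), (56.2, 451.9), (39.0, 452.0), (21.7, 452.0)]
```

View pics/w2c.png

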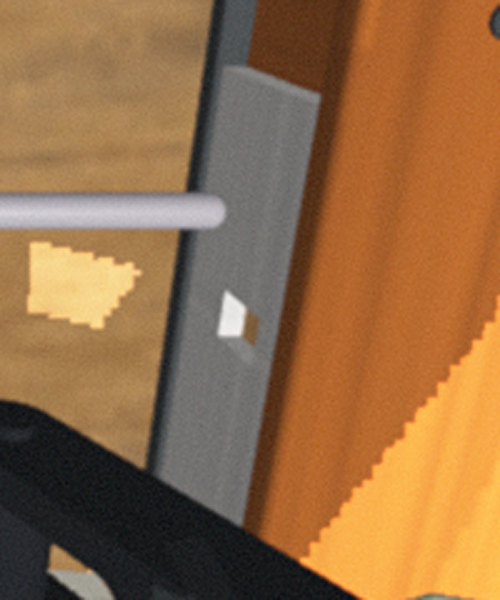

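The hole is plain in the crop: a white and brown opening with its corners near (230,291), (260,318), (253,360) and (219,337).

Run:
```python
from h import *
z=np.load("w2.npz");K=z["K"];T=z["T"]
def plate(x,y,s0=-19.9):
    u,v=440+x/2.5,180+y/2.5
    d=T[:3,:3]@np.array([(u-K[0,2])/K[0,0],(v-K[1,2])/K[1,1],1.]);o=T[:3,3]
    P=o+d*(s0-o[:2]@bx)/(d[:2]@bx);return [round(float(P[:2]@by)-482.3,1),round(float(P[2]),1)]
for c in [(230,291),(248,303),(260,318),(243,337),(252,346),(255,361),(219,337),(237,66),(320,97),(243,527),(225,212)]: print(c,plate(*c))
```

```text
(230, 291) [4.4, 27.7]
(248, 303) [3.7, 36.0]
(260, 318) [4.9, 41.7]
(243, 337) [12.9, 36.4]
(252, 346) [13.1, 40.6]
(255, 361) [16.0, 42.8]
(219, 337) [18.3, 26.2]
(237, 66) [-52.0, 14.7]
(320, 97) [-52.4, 48.8]
(243, 527) [58.9, 49.8]
(225, 212) [-14.4, 19.8]
```

Converted, -0.0314 m / 0.8 = -0.0393, 0.0235 m / 0.8 = 0.0294.

move_arm(
  motion=[
    [0,0,0,-0.0393,0,0.0063,0.008],
    [0,0,0,-0.0393,0,0.0294,0.008],
    [0,0,0,-0.0393,0.0125,0.0294,0.008],
    [0,0,0,-0.0393,0.0238,0.0294,0.008],
    [0,0,0,-0.0393,0.0275,0.0294,0.008],
    [0,0,0,-0.0393,0.0275,0.0294,0.008],
  ],
)

```text
clock: 7.5
eef_pos: [473.9, -133.5, 51.2]
tcp_rot: [-3.142, 0.0, 3.06]
contact_force: [0.7, 0.2, -4.1]
opening: 0.179
grasp_force: 69.2
```

Converted, 0.006 m / 0.8 = 0.0075, 0.003 m / 0.8 = 0.0038.

move_arm(
  motion=[
    [0,0,0,0,0.0038,0,0.008],
    [0,0,0,0,0.0075,0,0.008],
    [0,0,0,0,0.0075,0,0.008],
    [0,0,0,0,0.0075,0,0.008],
  ],
)

```text
clock: 8.0
eef_pos: [474.5, -128.1, 51.0]
tcp_rot: [-3.141, 0.0, 3.06]
contact_force: [-0.6, -3.2, -3.5]
opening: 0.178
grasp_force: 69.3
```

Run:
```python
from h import *
s=sensors.sense();print(s["eef_pos"],s["tcp_rot"],st(s["eef_pos"]),s["contact_force"])
```

```text
[ 474.53029275 -128.11799623   50.96457668] [-3.14135955e+00  3.03684968e-04  3.05981882e+00] (89.1, 483.4) [-0.64253504 -3.22982526 -3.49155366]
```

Contact with the plate, about 3 N of spring. Now I'll sweep towards the hole.

Converted, -0.008 m / 0.8 = -0.01, -0.006 m / 0.8 = -0.0075.

move_arm(
  motion=[
    [0,0,0,-0.0025,0,0,0.008],
    [0,0,0,-0.005,0,0,0.008],
    [0,0,0,-0.0075,0,0,0.008],
    [0,0,0,-0.01,0,0,0.008],
    [0,0,0,-0.01,0,0,0.008],
  ],
)

```text
clock: 8.62
eef_pos: [482.5, -128.4, 50.8]
tcp_rot: [3.141, 0.0, 3.06]
contact_force: [-1.3, -0.0, -5.7]
opening: 0.177
grasp_force: 69.2
```

Converted, -0.0017 m / 0.8 = -0.0021, -0.001 m / 0.8 = -0.0013.

move_arm(
  motion=[
    [0,0,0,-0.0013,0,0,0.008],
    [0,0,0,-0.0021,0,0,0.008],
    [0,0,0,-0.0021,0,0,0.008],
    [0,0,0,-0.0021,0,0,0.008],
  ],
)

```text
clock: 9.12
eef_pos: [484.0, -128.7, 50.9]
tcp_rot: [-3.142, 0.0, 3.06]
contact_force: [-1.5, -0.2, -5.6]
opening: 0.175
grasp_force: 69.2
```

Converted, 0.02 m / 0.8 = 0.025, 0.016 m / 0.8 = 0.02.

move_arm(
  motion=[
    [0,0,0,0,0.005,0,0.008],
    [0,0,0,0,0.01,0,0.008],
    [0,0,0,0,0.015,0,0.008],
    [0,0,0,0,0.02,0,0.008],
    [0,0,0,0,0.025,0,0.008],
    [0,0,0,0,0.025,0,0.008],
  ],
)

```text
clock: 9.88
eef_pos: [485.7, -108.5, 50.9]
tcp_rot: [-3.142, 0.0, 3.06]
contact_force: [-0.1, -3.4, -4.7]
opening: 0.179
grasp_force: 69.2
```

Converted, 0.0345 m / 0.8 = 0.0431, 0.03 m / 0.8 = 0.0375.

move_arm(
  motion=[
    [0,0,0,0,0.0063,0,0.008],
    [0,0,0,0,0.0125,0,0.008],
    [0,0,0,0,0.0188,0,0.008],
    [0,0,0,0,0.025,0,0.008],
    [0,0,0,0,0.0313,0,0.008],
    [0,0,0,0,0.0375,0,0.008],
    [0,0,0,0,0.0431,0,0.008],
    [0,0,0,0,0.0431,0,0.008],
  ],
)

```text
clock: 10.88
eef_pos: [488.5, -74.0, 50.9]
tcp_rot: [3.142, 0.0, 3.06]
contact_force: [-0.7, -2.2, -4.3]
opening: 0.178
grasp_force: 69.2
```

```bash
cat > dr.py <<'E'
from h import *
def drawer(n="top"):
    # front wall top edge: points 40..66 mm high beyond the box front (s < -165)
    p,d=grab_frame(n);C=cloud(d,camera_params(n));s=C[...,:2]@bx;t=C[...,:2]@by
    for nm,lo,hi in (("front",50,66),("any",30,80)):
        m=(C[...,2]>lo)&(C[...,2]<hi)&(s<-168)&(s>-300)&(t>415)&(t<540)
        if m.sum(): print(n,nm,m.sum(),"s",np.round(np.percentile(s[m],[1,10,50,90,99]),1),"t",np.round(np.percentile(t[m],[1,50,99]),1))
    return p,d
E
python3 - <<'E'
from dr import *
s=sensors.sense();print(s["eef_pos"],st(s["eef_pos"]),s["contact_force"])
drawer("side");drawer("top")
E
```

```text
[488.53822449 -74.02420961  50.8540084 ] (34.1, 492.9) [-0.69500938 -2.21333344 -4.31282576]
side front 333 s [-208.8 -207.8 -205.6 -200.2 -181.3] t [415.6 474.8 538.2]
side any 639 s [-209.  -208.  -206.6 -201.6 -178. ] t [415.6 473.4 538.2]
top front 240 s [-208.1 -207.  -203.1 -200.2 -199.3] t [416.4 474.  538.6]
top any 376 s [-208.1 -206.6 -201.3 -200.  -199. ] t [416.3 476.1 539. ]
```

Converted, -0.086 m / 0.8 = -0.1075, -0.079 m / 0.8 = -0.0988.

move_arm(
  motion=[
    [0,0,0,0,-0.0125,0,0.008],
    [0,0,0,0,-0.0313,0,0.008],
    [0,0,0,0,-0.0563,0,0.008],
    [0,0,0,0,-0.0813,0,0.008],
    [0,0,0,0,-0.0988,0,0.008],
    [0,0,0,0,-0.1075,0,0.008],
    [0,0,0,0,-0.1075,0.0013,0.008],
    [0,0,0,0,-0.1075,0.0013,0.008],
  ],
)

```text
clock: 11.98
eef_pos: [481.3, -159.7, 49.7]
tcp_rot: [3.141, -0.0, 3.06]
contact_force: [0.7, 0.2, -4.4]
opening: 0.178
grasp_force: 69.2
```

Converted, 0.0005 m / 0.8 = 0.0006.

move_arm(
  motion=[
    [0,0,0,0,0,0.0006,0.008],
    [0,0,0,0,0,0.0006,0.008],
    [0,0,0,0,0,0.0006,0.008],
  ],
)

```text
clock: 12.35
eef_pos: [481.5, -159.7, 49.5]
tcp_rot: [3.141, -0.0, 3.06]
contact_force: [-0.4, 2.4, -0.9]
opening: 0.18
grasp_force: 69.7
```

Standing on the bench. Releasing slowly.

move_arm(
  grip_force=20,
  motion=[
    [0,0,0,0,0,0,0.014],
    [0,0,0,0,0,0,0.02],
    [0,0,0,0,0,0,0.03],
    [0,0,0,0,0,0,0.04],
    [0,0,0,0,0,0,0.05],
    [0,0,0,0,0,0,0.05],
  ],
)

```text
clock: 13.1
eef_pos: [481.5, -160.1, 49.4]
tcp_rot: [-3.142, 0.0, 3.06]
contact_force: [-0.5, 0.4, -0.2]
opening: 0.585
grasp_force: 0.0
```

Converted, -0.16 m / 0.8 = -0.2, -0.11 m / 0.8 = -0.1375.

move_arm(
  motion=[
    [0,0,0,0,0,-0.025,0.05],
    [0,0,0,0,0,-0.075,0.05],
    [0,0,0,0,0,-0.1375,0.05],
    [0,0,0,0,0,-0.2,0.05],
    [0,0,0,0,0,-0.2,0.05],
  ],
)

```text
clock: 13.72
eef_pos: [484.0, -161.0, 213.3]
tcp_rot: [-3.14, 0.007, 3.06]
contact_force: [-0.4, 0.3, -0.8]
opening: 0.581
grasp_force: 0.0
```

Run:
```python
from dr import *
s=sensors.sense();print(s["eef_pos"],s["tcp_rot"],st(s["eef_pos"]),s["contact_force"],s["qpos"])
p,d=drawer("side");C=cloud(d,camera_params("side"))
m=(C[...,2]>122)&(C[...,2]<131)&(C[...,0]>455)&(C[...,0]<510)&(C[...,1]<-130)&(C[...,1]>-190);print("post top",m.sum(),np.round(np.median(C[m],0),1))
w=(p.min(2)>190)&(C[...,2]>74)&(C[...,2]<100)&(abs(C[...,0]-480)<60)&(abs(C[...,1]-52)<60);q=C[w];print("wedge",rect(q[:,:2]),st(q.mean(0)),q[:,2].max())
cv2.imwrite("pics/s6.png",cv2.resize(p[200:380,240:460,::-1],(733,600)))
```

```text
[ 484.02763797 -160.95225895  213.33846093] [-3.13978338  0.00732965  3.05978875] (121.1, 495.5) [-0.40475298  0.31357188 -0.75466613] [-3.23966230e-01  1.48020742e-01  1.85849601e+00  1.28745530e-06
  1.12752625e+00 -1.81295257e+00]
side front 334 s [-209.  -208.1 -205.8 -200.5 -183.9] t [415.5 474.2 538.7]
side any 641 s [-209.1 -208.1 -206.5 -201.8 -178.5] t [415.5 474.5 538.6]
post top 38 [ 484.7 -156.7  126.9]
wedge (array([491.7,  63.9]), array([45.3, 28.9]), 76.93) (-105.2, 484.4) 91.73107185967547
```

View pics/s6.png

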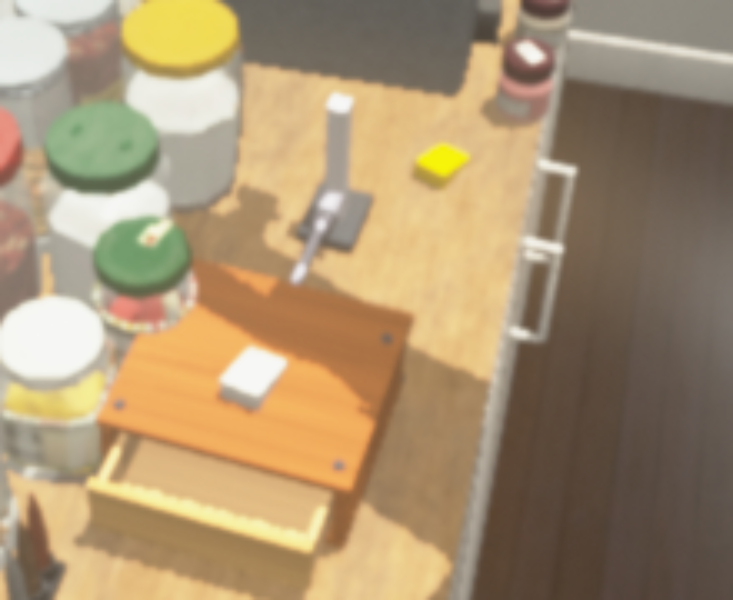

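The side view shows the tool upright at (335,170) with its pin clear. The drawer is out with its front wall at about (205,520), and the wedge is still on the roof. I'll measure the burnisher block near the pull path.

Run:
```python
from h import *
for n in ("top","side"):
    p,d=grab_frame(n);C=cloud(d,camera_params(n));s=C[...,:2]@bx;t=C[...,:2]@by
    m=(C[...,2]>8)&(C[...,2]<110)&(s<-213)&(s>-330)&(t>380)&(t<640)
    print(n,m.sum(),np.round(np.percentile(s[m],[1,50,99])),np.round(np.percentile(t[m],[1,50,99])),np.round(C[m][:,2].max()))
    m=(C[...,2]>62)&(C[...,2]<76)&(s<-120)&(s>-180)&(t>430)&(t<530);print("front roof edge",np.percentile(s[m],[0.5,2]))
```

```text
top 472 [-286. -242. -214.] [565. 579. 614.] 110.0
front roof edge [-165.15971163 -164.34383065]
side 1290 [-290. -264. -219.] [566. 608. 639.] 110.0
front roof edge [-165.89662357 -164.94276116]
```

move_arm(
  motion=[
    [0,0,0,0.005,0.0688,0,0.028],
    [0,0,0,0.01,0.1438,0,0.028],
    [0,0,0,0.015,0.2188,0,0.028],
    [0,0,0,0.02,0.2938,0,0.028],
    [0,0,0,0.025,0.3625,0,0.028],
    [0,0,0,0.0288,0.4055,0,0.028],
    [0,0,0,0.0288,0.4055,0.0625,0.028],
    [0,0,0,0.0288,0.4055,0.1125,0.028],
  ],
)

```text
clock: 14.88
eef_pos: [483.4, 165.3, 116.3]
tcp_rot: [-3.14, -0.003, 3.061]
contact_force: [0.3, -0.6, 0.2]
opening: 0.33
grasp_force: 0.0
```

Converted, 0.055 m / 0.8 = 0.0688, 0.04 m / 0.8 = 0.05.

move_arm(
  motion=[
    [0,0,0,0,0,0.025,0.028],
    [0,0,0,0,0,0.05,0.028],
    [0,0,0,0,0,0.0688,0.028],
    [0,0,0,0,0,0.0688,0.028],
  ],
)

```text
clock: 15.38
eef_pos: [483.6, 164.6, 62.6]
tcp_rot: [-3.14, -0.003, 3.06]
contact_force: [-0.6, 0.3, 0.8]
opening: 0.328
grasp_force: 0.0
```

Run:
```python
from h import *
s=sensors.sense();print(s["eef_pos"],s["tcp_rot"],st(s["eef_pos"]),s["contact_force"],s["opening"])
p,d=grab_frame("top");C=cloud(d,camera_params("top"));q,e=grab_frame("side")
cv2.imwrite("pics/s7.png",np.hstack([cv2.resize(q[230:350,240:360,::-1],(400,400)),cv2.resize(p[200:300,150:250,::-1],(400,400))]))
```

```text
[483.55816168 164.5953405   62.63699726] [-3.14013028 -0.00339065  3.05976565] (-203.4, 468.6) [-0.55166411  0.30108656  0.82530968] 0.32806864581087036
```

View pics/s7.png

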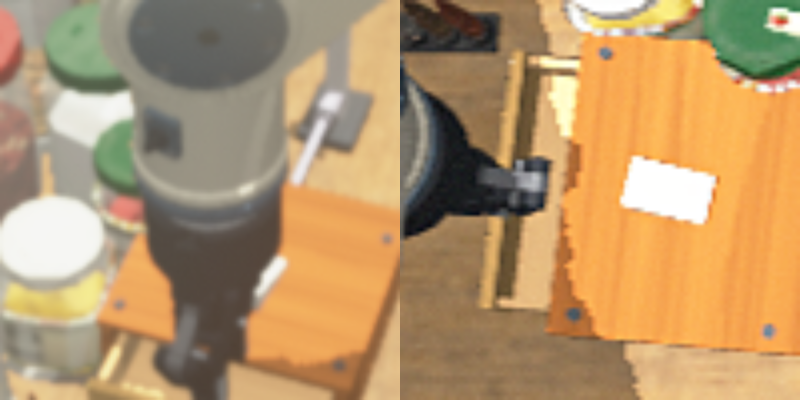

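The gripper straddles the front wall, one finger each side. I'll lower it and watch the force.

Converted, 0.05 m / 0.8 = 0.0625, 0.042 m / 0.8 = 0.0525.

move_arm(
  motion=[
    [0,0,0,0,0,0.0188,0.028],
    [0,0,0,0,0,0.0375,0.028],
    [0,0,0,0,0,0.0525,0.028],
    [0,0,0,0,0,0.0625,0.028],
    [0,0,0,0,0,0.0625,0.028],
  ],
)

```text
clock: 16.1
eef_pos: [484.5, 164.9, 13.6]
tcp_rot: [-3.141, -0.001, 3.06]
contact_force: [0.7, -0.1, 0.5]
opening: 0.329
grasp_force: 0.0
```

move_arm(
  motion=[
    [0,0,0,0,0,0.0075,0.028],
    [0,0,0,0,0,0.0163,0.028],
    [0,0,0,0,0,0.0163,0.028],
  ],
)

```text
clock: 16.48
eef_pos: [484.7, 165.0, 0.9]
tcp_rot: [-3.141, -0.001, 3.06]
contact_force: [0.8, 1.0, 0.1]
opening: 0.328
grasp_force: 0.0
```

move_arm(
  grip_force=25,
  motion=[
    [0,0,0,0,0,0,0.02],
    [0,0,0,0,0,0,0.012],
    [0,0,0,0,0,0,0.004],
    [0,0,0,0,0,0,0.004],
    [0,0,0,0,0,0,0.004],
  ],
)

```text
clock: 17.1
eef_pos: [485.3, 165.1, 1.6]
tcp_rot: [3.142, 0.0, 3.06]
contact_force: [-1.5, -0.7, 5.4]
opening: 0.086
grasp_force: 27.3
```

Converted, 0.048 m / 0.8 = 0.06, 0.043 m / 0.8 = 0.0538.

move_arm(
  motion=[
    [0,0,0,0,0.0075,0,0.004],
    [0,0,0,0,0.0175,0,0.004],
    [0,0,0,0,0.0275,0,0.004],
    [0,0,0,0,0.0375,0,0.004],
    [0,0,0,0,0.0463,0,0.004],
    [0,0,0,0,0.0538,0,0.004],
    [0,0,0,0,0.06,0,0.004],
    [0,0,0,0,0.06,0,0.004],
  ],
)

```text
clock: 18.1
eef_pos: [489.1, 213.5, 1.6]
tcp_rot: [3.141, 0.0, 3.06]
contact_force: [-1.0, 1.5, 4.5]
opening: 0.085
grasp_force: 27.3
```

Converted, 0.004 m / 0.8 = 0.005, 0.003 m / 0.8 = 0.0038.

move_arm(
  motion=[
    [0,0,0,0,0.0019,0,0.004],
    [0,0,0,0,0.0038,0,0.004],
    [0,0,0,0,0.005,0,0.004],
    [0,0,0,0,0.005,0,0.004],
  ],
)

```text
clock: 18.6
eef_pos: [489.3, 216.4, 1.6]
tcp_rot: [-3.141, -0.0, 3.06]
contact_force: [0.5, -4.3, 7.2]
opening: 0.087
grasp_force: 27.6
```

move_arm(
  motion=[
    [0,0,0,0,0.0013,0,0.004],
    [0,0,0,0,0.0025,0,0.004],
    [0,0,0,0,0.0025,0,0.004],
  ],
)

```text
clock: 18.98
eef_pos: [489.2, 216.4, 1.5]
tcp_rot: [-3.138, -0.001, 3.061]
contact_force: [0.1, -16.8, 10.3]
opening: 0.089
grasp_force: 28.0
```

Run:
```python
from dr import *
s=sensors.sense();print(s["eef_pos"],st(s["eef_pos"]),s["contact_force"],s["qpos"]);drawer("side");drawer("top")
```

```text
[489.20442687 216.40839595   1.52371036] (-255.5, 470.0) [  0.13138326 -16.77336079  10.3026108 ] [ 0.41574539  0.47930674  1.96197261 -0.00447776  0.70262343 -1.07106934]
side front 286 s [-272.3 -260.7 -257.9 -251.9 -191.4] t [415.4 458.2 539.2]
side any 521 s [-271.5 -260.5 -258.6 -242.2 -176.9] t [415.2 454.1 538.6]
top front 197 s [-260.2 -258.8 -254.2 -251.6 -210.3] t [415.4 458.4 538.6]
top any 333 s [-260.1 -257.9 -253.1 -241.  -177. ] t [415.2 456.5 539.4]
```

At the stop (17 N, front face at s≈−260, about 95 mm out). I'll ease off, release and lift clear.

Converted, -0.1 m / 0.8 = -0.125, -0.05 m / 0.8 = -0.0625.

move_arm(
  motion=[
    [0,0,0,0,-0.0031,0,0.004],
    [0,0,0,0,-0.0031,0,0.012],
    [0,0,0,0,-0.0031,0,0.02],
    [0,0,0,0,-0.0031,0,0.028],
    [0,0,0,0,-0.0031,0,0.028],
    [0,0,0,0,-0.0031,-0.025,0.028],
    [0,0,0,0,-0.0031,-0.0625,0.028],
    [0,0,0,0,-0.0031,-0.125,0.028],
  ],
)

```text
clock: 20.08
eef_pos: [488.0, 216.0, 101.1]
tcp_rot: [-3.14, -0.003, 3.06]
contact_force: [0.5, 0.1, 0.3]
opening: 0.327
grasp_force: 0.0
```

Converted, -0.1 m / 0.8 = -0.125, -0.05 m / 0.8 = -0.0625.

move_arm(
  motion=[
    [0,0,0,0,0,-0.0625,0.028],
    [0,0,0,0,0,-0.125,0.028],
    [0,0,0,0,0,-0.125,0.028],
    [0,0,0,0,0,-0.125,0.028],
  ],
)

```text
clock: 20.58
eef_pos: [488.9, 216.3, 201.0]
tcp_rot: [-3.141, -0.0, 3.06]
contact_force: [-0.2, 0.4, -1.3]
opening: 0.326
grasp_force: 0.0
```

Run:
```python
from dr import *
s=sensors.sense();print(s["eef_pos"],s["contact_force"],s["qvel"].round(3));drawer("top");p,d=drawer("side");C=cloud(d,camera_params("side"))
m=(C[...,2]>122)&(C[...,2]<131)&(C[...,0]>455)&(C[...,0]<510)&(C[...,1]<-130)&(C[...,1]>-190);print("post top",m.sum(),np.round(np.median(C[m],0),1) if m.any() else "")
w=(p.min(2)>190)&(C[...,2]>74)&(C[...,2]<100)&(abs(C[...,0]-480)<60)&(abs(C[...,1]-52)<60);print("wedge",w.sum(),rect(C[w][:,:2]) if w.any() else "")
```

```text
[488.87618744 216.30605979 200.95623131] [-0.16722213  0.42238869 -1.30431425] [-0.     0.02   0.02  -0.    -0.001 -0.   ]
top front 257 s [-260.8 -258.8 -254.6 -251.8 -211.7] t [415.7 474.3 538.8]
top any 442 s [-260.6 -258.2 -252.9 -250.9 -179.5] t [415.2 471.8 538.8]
side front 371 s [-260.4 -259.6 -257.2 -251.7 -178.3] t [415.5 471.8 538.6]
side any 704 s [-260.7 -259.9 -258.4 -251.7 -178.5] t [415.3 470.7 538.4]
post top 38 [ 484.  -157.   126.8]
wedge 163 (array([491.4,  63.8]), array([44.7, 28.6]), 76.53)
```

The drawer is open, the tool is upright, the wedge hasn't moved and the robot is clear.

```bash
python3 -c "
from rig import order
print(order.sign_off())"
```

```text
the job is handed in; nothing more can be done
None
```

The job is handed in: the drawer is open to its stop (about 95 mm), the push tool stands upright clear of the box, the wedge is still on the roof, and the robot touches nothing; the sign-off returned no verdict.

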